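# Lock the bean canister's bayonet lid

### The job

Two bean canisters stand on the counter; one is already shut. The other one's lid is only set in place: it stands proud, with its bar handle across the canister's two outside ribs. First push that lid down, then, keeping it down, turn it a quarter turn clockwise (seen from above) until the bar lines up with the ribs and the lid stays down locked, then let go; leave the shut canister's lid locked.

Things in the scene. Friction and masses are not known exactly. Their poses are not given: they have to be found in the camera images.
- lid: The unlocked lid, loose, 0.18 kg: pale wooden disc 100 mm across, 8 mm thick, bar handle across it 64 mm long, 16 wide, 36 tall. Origin: centre of the disc's underside, 12 mm above the rim at the start; x along the bar, z up; disc top at z = 8 mm, bar top at 44. The bar starts about 80 degrees counterclockwise (from above) of the ribs. Locked, the underside is 5 mm above the rim.
- canister: Its canister, fixed: white cylinder 104 mm across, rim 120 mm up, two steel ribs outside. Origin: centre of underside; x along the line of the ribs (one on the -x side), z up. The lid turns, clockwise only, once pressed 9.5 mm or more against a spring (9 N; at 12 mm it meets the rim). A stop lies 5 degrees past the ribs' line; within 6 degrees of that line the released lid pops up 2 to 5 mm and is locked.
- lid_shut: The lid of the other canister, the same in shape, size and frame, already locked: bar in line with that canister's ribs, underside 5 mm above its rim. To be left locked.
- canister_shut: The other canister, already shut, fixed to the counter, the same in shape, size and frame. The two stand side by side, either one on the left.
Not all that is in view belongs to the job. Leave any yellow look-alike of the lid_shut alone.

How it is judged (in metres and radians):
On the way:
1. the lid is pushed down 8 mm or more while its bar still stands across the ribs (not forced round unpressed) (z of lid in the frame of canister below 0.124 m and angle between the x axis of lid and the x axis of canister, either way round above 1.1 rad), for 0.05 s.
At the end, for the whole second after the job is handed in: The lid is at rest in its canister, released, its bar within 11 degrees of the line of the ribs and its underside less than 8.5 mm above the rim (locked); the shut canister's lid is still locked, within the same limits (angle between the x axis of lid and the x axis of canister, either way round below 0.19 rad and z of lid in the frame of canister below 0.1285 m and horizontal distance between lid and canister below 0.01 m and linear speed of lid below 0.02 m/s and angle between the x axis of lid_shut and the x axis of canister_shut, either way round below 0.19 rad and z of lid_shut in the frame of canister_shut below 0.1285 m); the robot touches nothing.
It fails at once if the shut canister's lid is turned out of its lock (more than 17 degrees) (angle between the x axis of lid_shut and the x axis of canister_shut, either way round above 0.3 rad).
It also fails if it takes over 29 s, if anything falls off the work surface, if the arm or the gripper's body presses on something with over 40 N, if the wrist force passes 120 N, or if a joint passes its speed limit or range.

### The arm

A 6-joint arm with a two-finger parallel gripper is mounted at the origin on a cart in front of the work surface, level with it; the furniture and walls round the work are solid. World frame = base frame: x ahead of the robot, y to its left, z up, the work surface at z = 0. Lengths are in mm, angles in rad, forces in N, time in s.
With the tool pointing down it reaches from about 250 to 775 mm from the base axis. Payload 8.9 kg.
Tool frame: the origin (TCP) lies at the very end of the fingers, on their centre line; the grasp point (between the pads) lies 19 mm behind it; z points along the fingers, y is the line along which they close (so a half turn about z gives the same grasp; the last joint's range is limited). The gripper opens to 85 mm and grips with 20 to 120 N. Pads are 22 mm wide; open, the fingers measure 114 mm over their backs; the gripper's body (76 mm by 85 mm) begins 54 mm behind the grasp point. The pads swing forward as they close: fully open they stand 13 mm farther back than shut.
Start: joints at [0.99, 0.291, -0.153, 1.127, 0, 1.431], TCP at [224.467, 474.593, 231.305] pointing down, gripper open.
Joint ranges: [-2.52, 2.52], [-0.91, 1.74], [-1.3, 1.37], [-1.96, 2.02], [-1.52, 1.47], [-3.14, 3.14]. Speed limits (rad/s): [2.22, 2.22, 2.79, 3.14, 3.14, 3.14].

### API

Orientations are given as a rotation vector (axis times angle).
In Python, from cell import env gives the robot as it stands. The module is installed in compiled form; this text tells all that it offers.
- The arm moves only by the tool servo_tool, never from a script. Its argument "steps" is a list of rows, each a list of 7 numbers: the turn, a rotation vector about the tool's x, y, z in rad, then the shift along the tool's x, y, z in mm, then the opening, from -1 (shut) to 1 (fully open), so that 0 is half open. A call has 1 to 12 rows; each row shifts and turns the commanded pose from where the row before left it, along the tool's axes as they then stand; what a row does not reach is not made up. A row lasts 1/12 s, in which the tool goes at most 41.7 mm and 7.16 degrees, less where a joint would pass 70% of its speed; a pose out of reach is approached as far as the arm can. A call with a gripper value outside its range is refused whole. The fingers move at their own pace and stop on an object; "newtons" is the grip in N (left out, the last holds). Time passes only in rows, so rows that do not move let the fingers close. It gives the time, the measured TCP pose, the force, the opening and the grip force at its end, in the units of the state.
- env.state(): the state, without advancing time (a new reading comes with each control period).
- env.capture(name): name is "scene" or "top" or "wrist"; returns the picture (480x640x3 uint8, blue, green, red); there is no depth.
- env.get_calibration(name): a dict with "camera_matrix" (3x3 intrinsics, pixels), "extrinsics" (4x4, takes a point from world to camera coordinates). Camera axes: x right, y down, z forward; pixel columns grow to the right and rows downward; lengths in mm; the calibration is good to about 2 mm. A picture is of the moment at which its call begins: read the wrist's pose just before it. get_calibration takes no time and is no camera call; for the wrist camera it gives the pose at the moment of the call.
- env.job_done(): hands the job in; it is judged then, once.
Trained networks look in the newest picture that a camera, given by its name, has taken for a name from the list of things; names that differ only in an ending like _2 or _b are one class to them, and where a whole thing is asked for, a point or a joint stands for the part that bears it (a point fixed in the world has none). Each returns a list of dicts, best first, with "confidence" (0 to 1); they miss things now and then, are a little off and sometimes report something else, mostly with a low value. They report only what shows in the picture. A call takes as long as a camera call. They do not tell look-alikes from the thing itself.
- env.find_in(thing, camera): "xyz" ([x, y, z] in mm, in world coordinates, good to about 4 mm: the middle of the surface that is visible of it).
- env.cut_out(thing, camera): "region" (480x640 bool, what is visible of it).
- env.landmark_of(thing, camera): "xyz" ([x, y, z] in mm, in world coordinates, good to about 4 mm: a listed point, or the origin of a listed thing).
The state is a dict: "time": time; "q": joint angles; "qd": joint speeds; "joint_torque": joint torques, N m; "eef_pos": TCP position; "tcp_rot": TCP orientation; "ft_force": force on the tool from outside, world axes, zero at the start; "ft_torque": the same for the moment, N m; "gripper_width": finger opening in mm; "grip_force": force on a finger pad.
Only numpy, scipy, OpenCV 4.12 (cv2) and the standard library are available. Lean on these libraries where they do the work, as an engineer would, in place of code of your own. Each camera call takes 0.05 s, during which the arm holds its last target. There are 200 camera calls.

## Working session

There is one attempt and no reset: what is moved stays moved. The work goes in short steps, Python scripts to look and compute and a tool call to move; the robot and the scene stay as the last step left them, time stands still between calls to the robot, and variables do not carry over. Pictures are saved under pics/ and viewed, at most 10 in all, crops included, and the job is handed in when it is done.

Besides the shell and the picture viewer there is one more tool, called in YAML: its name, and indented under it one key for each argument. servo_tool: Moves the arm, as the interface text tells. Its arguments: {"type":"object","properties":{"steps":{"type":"array"},"newtons":{"type":"number"}},"required":["steps"]}

```bash
mkdir -p pics; python3 - <<'E'
from cell import env
import cv2,numpy as np
s=env.state();print(s['time'],s['eef_pos'],s['tcp_rot'],s['gripper_width'])
ims=[]
for c in ['scene','top']:
    im=env.capture(c);cv2.imwrite(f'pics/{c}0.png',im)
    for t in ['lid','lid_shut','canister','canister_shut']:
        for r in env.landmark_of(t,c): print(c,t,np.round(r['xyz']),round(r['confidence'],2))
    k=env.get_calibration(c);print(np.round(k['camera_matrix'],1).tolist(),np.round(k['extrinsics'],3).tolist())
E
```

```text
0.0 [224.21738108 474.23912103 230.73494301] [-6.88216901e-01 -3.06480019e+00  1.89603208e-03] 85.07094822137731
scene lid [520. 103. 132.] 0.64
scene lid_shut [498. 432.  30.] 0.76
scene lid_shut [557. 284. 124.] 0.68
scene canister [519. 106.  -2.] 0.6
scene canister_shut [554. 280.  -5.] 0.6
[[485.8, 0.0, 304.1], [0.0, 485.8, 238.2], [0.0, 0.0, 1.0]] [[0.772, -0.635, 0.011, -281.223], [-0.48, -0.595, -0.645, 423.039], [0.416, 0.493, -0.764, 608.93], [0.0, 0.0, 0.0, 1.0]]
top lid [523. 109. 133.] 0.55
top lid_shut [496. 430.  33.] 0.91
top lid_shut [562. 288. 119.] 0.64
top canister [519. 110.  -3.] 0.93
top canister_shut [555. 281.  -0.] 0.76
[[489.0, 0.0, 315.4], [0.0, 489.0, 244.9], [0.0, 0.0, 1.0]] [[0.006, -0.999, 0.038, 186.689], [-0.983, -0.013, -0.18, 536.113], [0.181, -0.036, -0.983, 943.765], [0.0, 0.0, 0.0, 1.0]]
```

View pics/scene0.png

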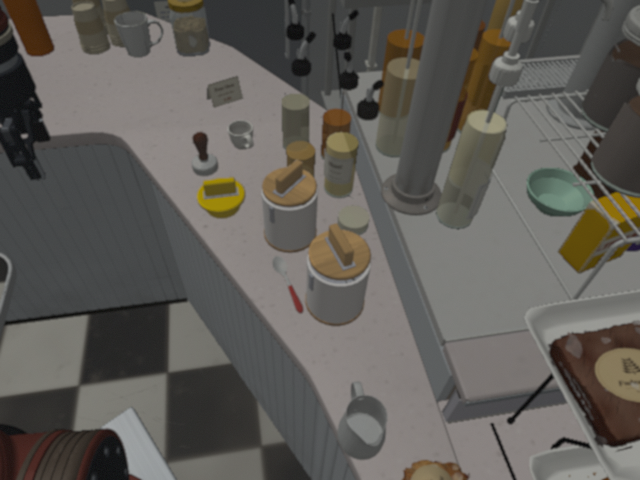

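View pics/top0.png

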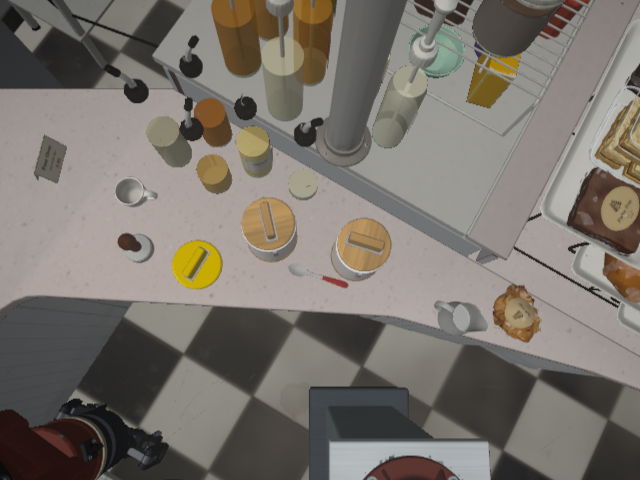

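The scene picture shows two wooden lids on white canisters, at about (290,185) and (339,250). There is also a yellow look-alike at (220,195), which I'll leave alone. In the top view the lids are at (268,225) and (363,243), and a column stands behind them. Next I'll check the ribs in one enlarged crop.

```bash
python3 - <<'E'
import cv2,numpy as np
s=cv2.imread('pics/scene0.png');t=cv2.imread('pics/top0.png')
a=cv2.resize(s[155:330,250:385],None,fx=3.4,fy=3.4,interpolation=cv2.INTER_CUBIC)
b=cv2.resize(t[185:285,235:400],None,fx=2.0,fy=2.0,interpolation=cv2.INTER_CUBIC)
o=np.zeros((595,800,3),np.uint8);o[:a.shape[0],:a.shape[1]]=a;o[:b.shape[0],465:465+b.shape[1]]=b
cv2.imwrite('pics/crop.png',o)
E
```

```text
(no output)
```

View pics/crop.png

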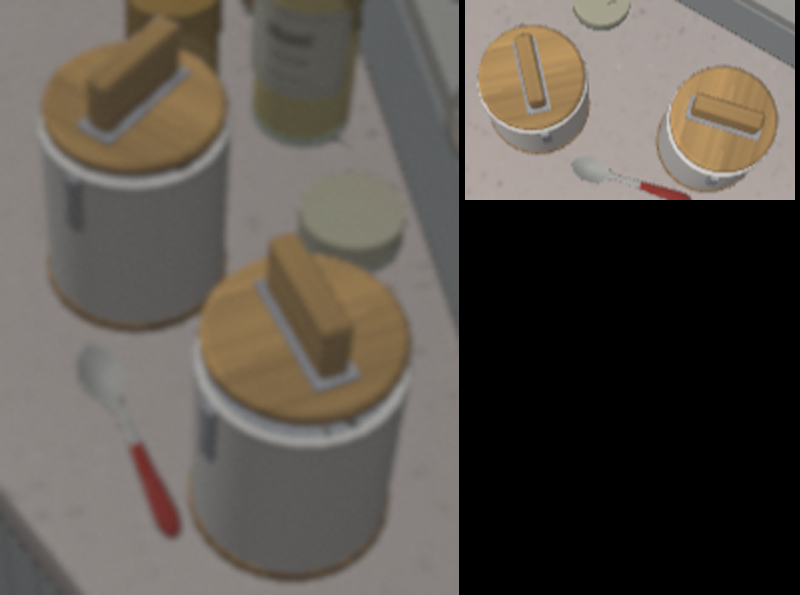

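The right canister, scene (339,250) and top (363,243), is the unlocked one. A gap shows under its lid, and its bar points away from the rib at its front-left. On the left canister, scene (290,185), the lid sits flush and the bar points at the rib, so that one is shut. I'll move above the right one.

servo_tool:
  steps:
    - [0,0,0,-35.4,-17.2,-2.5,1]
    - [0,0,0,-35.4,-17.2,-2.5,1]
    - [0,0,0,-35.4,-17.2,-2.5,1]
    - [0,0,0,-35.4,-17.2,-2.5,1]
    - [0,0,0,-35.4,-17.2,-2.5,1]
    - [0,0,0,-35.4,-17.2,-2.5,1]
    - [0,0,0,-35.4,-17.2,-2.5,1]
    - [0,0,0,-35.4,-17.2,-2.5,1]
    - [0,0,0,-35.4,-17.2,-2.5,1]
    - [0,0,0,-35.4,-17.2,-2.5,1]
    - [0,0,0,-35.4,-17.2,-2.5,1]
    - [0,0,0,-35.4,-17.2,-2.5,1]

```text
time: 1.5
eef_pos: [521.2, 104.5, 261.6]
tcp_rot: [0.689, 3.065, 0.0]
ft_force: [0.2, 0.3, 0.9]
gripper_width: 85.2
grip_force: 0.0
```

servo_tool:
  steps:
    - [0,0,-0.12,0,0,0,1]
    - [0,0,-0.12,0,0,0,1]
    - [0,0,-0.12,0,0,0,1]
    - [0,0,-0.12,0,0,0,1]
    - [0,0,-0.12,0,0,0,1]
    - [0,0,-0.12,0,0,0,1]
    - [0,0,-0.12,0,0,0,1]
    - [0,0,-0.12,0,0,0,1]
    - [0,0,-0.12,0,0,0,1]
    - [0,0,-0.12,0,0,0,1]
    - [0,0,-0.12,0,0,0,1]
    - [0,0,-0.12,0,0,0,1]

```text
time: 2.5
eef_pos: [520.2, 106.4, 261.3]
tcp_rot: [-1.512, 2.754, -0.0]
ft_force: [-0.4, 0.1, -0.4]
gripper_width: 85.6
grip_force: 0.0
```

servo_tool:
  steps:
    - [0,0,-0.12,0,0,0,1]
    - [0,0,-0.12,0,0,0,1]
    - [0,0,-0.12,0,0,0,1]
    - [0,0,0,0,0,0,1]
    - [0,0,0,0,0,0,1]

```text
time: 2.92
eef_pos: [520.2, 106.4, 261.3]
tcp_rot: [1.969, -2.448, -0.0]
ft_force: [0.2, 1.0, 0.2]
gripper_width: 85.4
grip_force: 0.0
```

```bash
python3 - <<'E'
from cell import env
import cv2,numpy as np
s=env.state();print(s['time'],s['eef_pos'],s['tcp_rot'],s['q'],s['ft_force'])
k=env.get_calibration('wrist')
im=env.capture('wrist');cv2.imwrite('pics/w1.png',im)
for f in ('landmark_of','find_in'):
  for t in ['lid','canister']:
    for r in getattr(env,f)(t,'wrist'): print(f,t,np.round(r['xyz']),round(r['confidence'],2))
np.savez('w1.npz',K=k['camera_matrix'],E=k['extrinsics']);print(np.round(k['extrinsics'],3).tolist(),k['camera_matrix'])
E
```

```text
2.9167 [520.21124166 106.37868684 261.30254979] [ 1.96858240e+00 -2.44828913e+00 -3.19369453e-05] [ 6.39804219e-02  2.87603412e-01 -7.82810147e-02  1.20494548e+00
  1.23149530e-06 -1.29044837e+00] [0.15853128 1.01815839 0.23536754]
landmark_of lid [524. 102. 132.] 0.9
landmark_of lid [564. 282. 122.] 0.54
find_in canister [508.  57. 105.] 0.86
[[-0.977, 0.215, 0.0, 484.776], [0.204, 0.924, 0.323, -256.538], [0.069, 0.315, -0.947, 339.492], [0.0, 0.0, 0.0, 1.0]] [[421.21814039   0.         318.57147597]
 [  0.         421.21814039 241.40286846]
 [  0.           0.           1.        ]]
```

View pics/w1.png

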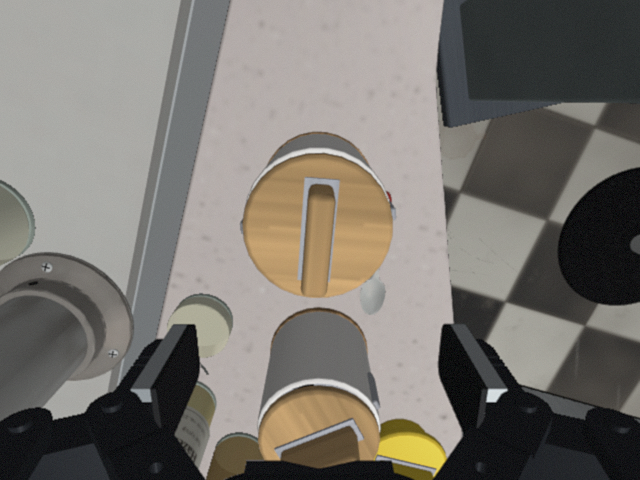

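The wrist view shows the target disc centred at about (318,225). Its bar top runs from (322,188) to (314,294), and the ribs show at (393,212) and (242,227). The shut lid is below, at (320,430). I'll convert these pixels.

```bash
cat > h.py <<'E'
import numpy as np
def bp(K,E,u,v,z):
    R,t=E[:3,:3],E[:3,3];c=-R.T@t;d=R.T@np.linalg.solve(K,[u,v,1.]);return c+d*(z-c[2])/d[2]
E
python3 - <<'E'
from h import *
from cell import env
import cv2
d=np.load('w1.npz');K,E=d['K'],d['E']
def ang(a,b): v=b-a;return np.degrees(np.arctan2(v[1],v[0]))
L,R,T,B=[bp(K,E,u,v,140) for u,v in((243,226),(393,226),(318,153),(318,297))]
print('disc',(L+R)/2,(T+B)/2)
a,b=bp(K,E,322,186,176),bp(K,E,314,296,176);print('bar',a,b,(a+b)/2,np.linalg.norm(b-a),ang(a,b))
a,b=bp(K,E,302,179,140),bp(K,E,340,179,140);print('plate end dir',ang(a,b)); 
r1,r2=bp(K,E,393,212,112),bp(K,E,242,227,112);print('ribs',r1,r2,(r1+r2)/2,ang(r1,r2))
im=cv2.imread('pics/w1.png')
cv2.imwrite('pics/w1c.png',cv2.resize(im[120:310,225:415],None,fx=3.1,fy=3.1,interpolation=cv2.INTER_CUBIC))
s=env.state()
from scipy.spatial.transform import Rotation as Ro
M=Ro.from_rotvec(s['tcp_rot']).as_matrix();print('tool',np.round(M,3),np.degrees(np.arctan2(M[1,1],M[0,1])))
E
```

```text
disc [519.57776369 103.15712037 140.        ] [520.04150598 105.25397362 140.        ]
bar [510.12751266  70.76671536 176.        ] [528.97275682 134.77392617 176.        ] [519.55013474 102.77032076 176.        ] 66.72380581009959 73.59431804250426
plate end dir 167.55846525180206
ribs [466.76674183 112.71783909 112.        ] [575.33163183 100.2434231  112.        ] [521.04918683 106.48063109 112.        ] -6.5547030811581095
tool [[-0.213 -0.977 -0.   ]
 [-0.977  0.213 -0.   ]
 [ 0.     0.    -1.   ]] 167.71437442929354
```

View pics/w1c.png

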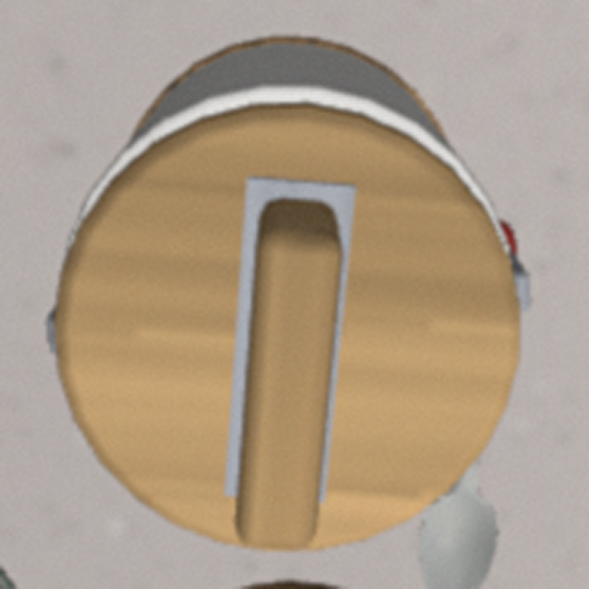

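The bar lies at about 74° and the ribs at about -6.5°, which agrees with the stated 80°. The tool needs about 4° clockwise, then it can descend and grip.

servo_tool:
  steps:
    - [0,0,0.065,1.5,0,20,1]
    - [0,0,0,0,0,25,1]
    - [0,0,0,0,0,25,1]
    - [0,0,0,0,0,25,1]
    - [0,0,0,0,0,12,1]
    - [0,0,0,0,0,8,1]
    - [0,0,0,0,0,0,1]

```text
time: 3.75
eef_pos: [519.0, 104.8, 144.9]
tcp_rot: [1.89, -2.507, -0.002]
ft_force: [0.2, 0.2, -0.6]
gripper_width: 85.2
grip_force: 0.0
```

servo_tool:
  steps:
    - [0,0,0,0,0,0,-0.3]
    - [0,0,0,0,0,0,-0.4]
    - [0,0,0,0,0,0,-0.5]
    - [0,0,0,0,0,0,-1]
    - [0,0,0,0,0,0,-1]
    - [0,0,0,0,0,0,-1]
    - [0,0,0,0,0,0,-1]
    - [0,0,0,0,0,0,-1]
  newtons: 60

```text
time: 4.42
eef_pos: [520.2, 104.9, 146.6]
tcp_rot: [-1.892, 2.507, -0.001]
ft_force: [0.6, 0.6, 1.1]
gripper_width: 15.3
grip_force: 60.1
```

Gripped at a width of about 16 mm. Now I'll push down.

servo_tool:
  steps:
    - [0,0,0,0,0,3,-1]
    - [0,0,0,0,0,3,-1]
    - [0,0,0,0,0,3,-1]
    - [0,0,0,0,0,2,-1]
    - [0,0,0,0,0,0,-1]
    - [0,0,0,0,0,0,-1]
  newtons: 80

```text
time: 4.92
eef_pos: [520.3, 104.9, 135.4]
tcp_rot: [-1.892, 2.507, -0.001]
ft_force: [0.0, -0.7, 7.4]
gripper_width: 14.9
grip_force: 82.9
```

servo_tool:
  steps:
    - [0,0,0.05,0,0,0,-1]
    - [0,0,0.1,0,0,0,-1]
    - [0,0,0.1,0,0,0,-1]
    - [0,0,0,0,0,0,-1]

```text
time: 5.25
eef_pos: [520.3, 104.9, 135.5]
tcp_rot: [-1.556, 2.728, -0.001]
ft_force: [0.8, -0.2, 7.0]
gripper_width: 14.4
grip_force: 82.9
```

```bash
python3 - <<'E'
from cell import env
s=env.state();print(s['ft_force'],s['ft_torque'],s['q'])
E
```

```text
[ 0.79208578 -0.18369003  6.99071827] [ 0.04468613  0.14715285 -0.07143433] [ 6.12212936e-02  3.74610264e-01 -2.98141867e-01  8.97136773e-01
  2.67946943e-05 -9.75722597e-01]
```

servo_tool:
  steps:
    - [0,0,0.1,0,0,0,-1]
    - [0,0,0.1,0,0,0,-1]
    - [0,0,0.1,0,0,0,-1]
    - [0,0,0.1,0,0,0,-1]
    - [0,0,0.1,0,0,0,-1]
    - [0,0,0.1,0,0,0,-1]
    - [0,0,0.1,0,0,0,-1]
    - [0,0,0.1,0,0,0,-1]
    - [0,0,0.1,0,0,0,-1]
    - [0,0,0.1,0,0,0,-1]
    - [0,0,0.1,0,0,0,-1]
    - [0,0,0,0,0,0,-1]

```text
time: 6.25
eef_pos: [520.4, 105.0, 135.5]
tcp_rot: [0.099, 3.139, 0.0]
ft_force: [0.3, -0.6, 7.4]
gripper_width: 14.4
grip_force: 82.9
```

```bash
python3 - <<'E'
from cell import env
import numpy as np
from scipy.spatial.transform import Rotation as Ro
s=env.state();print(s['ft_force'],s['ft_torque'],s['q'],s['eef_pos'])
M=Ro.from_rotvec(s['tcp_rot']).as_matrix();print(np.degrees(np.arctan2(M[1,1],M[0,1])))
E
```

```text
[ 0.27870386 -0.6182664   7.39044062] [ 0.04056494  0.06042038 -0.09769728] [ 6.12639582e-02  3.74608329e-01 -2.98064085e-01  8.97067609e-01
  1.17610360e-04  1.24307882e-01] [520.38523599 104.99600362 135.54125447]
86.38786015115585
```

servo_tool:
  steps:
    - [0,0,0.025,0,0,0,-1]
    - [0,0,0.025,0,0,0,-1]
    - [0,0,0,0,0,0,-1]

```text
time: 6.5
eef_pos: [520.4, 105.0, 135.5]
tcp_rot: [0.17, 3.136, 0.0]
ft_force: [-0.7, -0.1, 6.5]
gripper_width: 14.9
grip_force: 82.9
```

```bash
python3 - <<'E'
from cell import env
import cv2,numpy as np
s=env.state();print(s['ft_force'],s['ft_torque'],s['eef_pos'])
t=env.capture('top');c=env.capture('scene')
a=cv2.resize(c[210:330,280:400],None,fx=3.3,fy=3.3,interpolation=cv2.INTER_CUBIC);b=cv2.resize(t[190:310,310:430],None,fx=3.3,fy=3.3,interpolation=cv2.INTER_CUBIC)
cv2.imwrite('pics/turned.png',np.hstack([a,b]))
E
```

```text
[-0.70254716 -0.11869046  6.4801883 ] [0.06969623 0.05653579 0.05496042] [520.35643558 105.00451964 135.53001348]
```

View pics/turned.png

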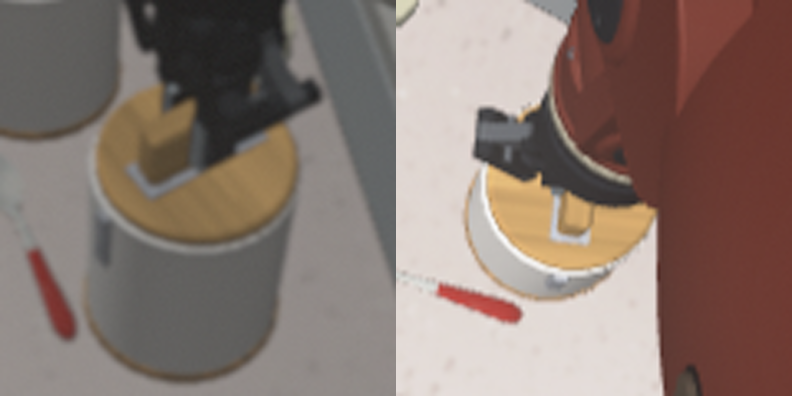

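The lid is down, and its bar points at the rib in both views: scene crop (165,165) toward the rib at (103,240), and top crop (573,215) toward the rib at (560,280). I'll ease up 4 mm and check that the lock holds.

servo_tool:
  steps:
    - [0,0,0,0,0,-1.5,-1]
    - [0,0,0,0,0,-1.5,-1]
    - [0,0,0,0,0,-1.5,-1]
    - [0,0,0,0,0,0,-1]
    - [0,0,0,0,0,0,-1]

```text
time: 7.02
eef_pos: [520.3, 105.0, 139.9]
tcp_rot: [0.168, 3.136, 0.0]
ft_force: [1.4, 1.0, 5.0]
gripper_width: 15.1
grip_force: 82.3
```

servo_tool:
  steps:
    - [0,0,0,0,0,0,-0.5]
    - [0,0,0,0,0,0,0]
    - [0,0,0,0,0,0,0.5]
    - [0,0,0,0,0,0,1]
    - [0,0,0,0,0,0,1]
    - [0,0,0,0,0,0,1]
    - [0,0,0,0,0,-10,1]
    - [0,0,0,0,0,-25,1]
    - [0,0,0,0,0,-35,1]
    - [0,0,0,0,0,-35,1]
    - [0,0,0,0,0,-20,1]
    - [0,0,0,0,0,0,1]

```text
time: 8.02
eef_pos: [522.1, 105.1, 270.3]
tcp_rot: [0.167, 3.129, 0.001]
ft_force: [0.2, -0.5, -0.2]
gripper_width: 85.4
grip_force: 0.0
```

```bash
python3 - <<'E'
from cell import env
import cv2,numpy as np
k=env.get_calibration('wrist');np.savez('w2.npz',K=k['camera_matrix'],E=k['extrinsics'])
w=env.capture('wrist');c=env.capture('scene')
for cam in('scene','wrist'):print([(np.round(r['xyz']),round(r['confidence'],2)) for r in env.landmark_of('lid',cam)])
a=cv2.resize(c[150:330,250:385],(360,480),interpolation=cv2.INTER_CUBIC);b=cv2.resize(w[100:340,200:420],(440,480),interpolation=cv2.INTER_CUBIC)
cv2.imwrite('pics/after.png',np.hstack([a,b]))
E
```

```text
[(array([519., 104., 124.]), 0.69)]
[(array([523., 103., 122.]), 0.85)]
```

View pics/after.png

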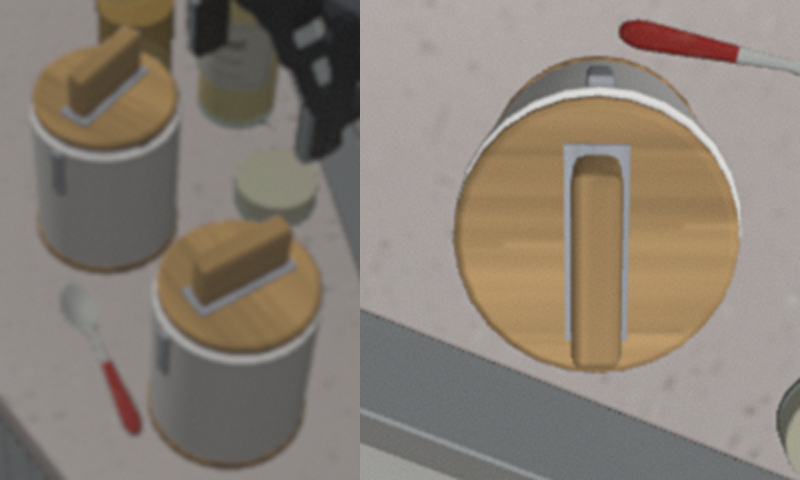

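The lid is flush, at about z = 123 mm. Its bar at crop (597,260) lines up with the rib at crop (600,75), and the shut lid hasn't moved. The gripper is clear, so I'll hand it in.

```bash
python3 -c "
from cell import env
print(env.job_done())"
```

```text
the job is handed in; nothing more can be done
None
```

The job is handed in (no verdict came back): the lid was pushed down, turned about 80° clockwise and released, and the last pictures show it flush with its bar in line with the ribs and the shut canister's lid unmoved.

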